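Turn the motor block in the marking vice and set the beam stop

TASK

The motor block in the slide-jaw vice must be clamped by its two ends instead, so that the raised pad on its side, now hidden against the sliding jaw, squarely faces the marking head's lens: slide the jaw open, lift the block out, turn it a quarter turn, set it gently back flat on the vice bed in the middle of the jaws, and slide the jaw back until the block is held snugly and squarely between both jaws. Then lift the beam stop and stand it gently, flat inside the four corner stops of its bay on the side of the vice away from the head. Leave the other things on the bench where they are.

Things in the scene. Friction and masses are not known exactly. Their poses are not given: they have to be found in the camera images.
- station: Fixed marking station: aluminium base plate 300 x 500 x 15 mm (centre at station x -15, y +70 mm) on the bench, with vice, marking head and bay. Origin at bench level under the place of the turned block; x = vice axis, from the sliding jaw (-x, robot side) to the fixed jaw; y towards the head; z up.
- bed (a point): Top of the vice bed at station x 0, y 0, 35 mm above the bench: where the underside centre of the turned, clamped block belongs. Axes as station. Bed 235 x 96 mm (x -155 to +80). Fixed jaw: clamping face at x +47.5 mm, 28 mm thick, 100 mm wide along y, top 65 mm above the bench.
- lens (a point): Centre of the marking head lens, 72 mm above the bench, 148 mm from the vice axis along station +y, looking along station -y. The head is a grey box 110 x 150 x 105 mm from y +170 mm on, top 125 mm above the bench, with a black round lens barrel (80 mm) in front.
- bay (a point): Centre of the beam stop's bay, on the base plate's top (15 mm above the bench), at station x 0, y -135 mm. Its four L-shaped steel corner stops, 8 mm high, enclose 156 mm (station x) by 66 mm (station y). Axes as the station.
- jaw_part (a joint): Opening of the sliding jaw, m: the distance between the two jaw faces is 0.060 + this value; range 0 (60 mm apart) to 0.070 (130 mm apart); grows as the jaw slides along station -x. A stiff slide (about 3 N) that stays where it is left. The jaw is 28 mm thick, 100 mm wide, top 65 mm above the bench.
- jaw_grip (a point): Grip point on the sliding jaw's upright steel post, 118 mm above the bench and 42 mm behind the jaw's face. The post is round, 18 mm in diameter, and rises from 60 to 135 mm above the bench. Axes as the station.
- motor_block: Motor block, about 0.5 kg: aluminium base 95 (x) x 66 (y) x 35 mm; silver motor (40 mm diameter, top at 70 mm) lying along x on it; black terminal box on the -y side; raised flat pad on the +y side; arched dark handle above. Origin: centre of the underside, z up. Starts in the vice, pad towards the sliding jaw, its x along station y.
- block_handle (a point): Middle of the handle's level bar, 100 mm above the block's underside, above its centre. The bar runs along the block's x, 10 x 10 mm in section, 72 mm long between its legs; 25 mm free under it.
- block_pad (a point): Centre of the outer face of the raised pad (56 mm x 22 mm, 6 mm proud), 39 mm from the block's centre along the block's +y, 18 mm above the underside.
- beam_stop: The beam stop: dark steel foot 140 mm (x) x 50 mm (y) x 10 mm with an upright plate 130 x 6 x 100 mm along x on it and a steel loop handle on top. About 0.6 kg. Alike from both sides, either way round will do. Origin at the centre of the foot's underside, z up. In its bay its x lies along station x.
- stop_handle (a point): Middle of the beam stop's handle bar, 150 mm above the foot's underside. The bar runs along the stop's x, 10 x 10 mm in section, 62 mm long between its legs; 35 mm free under it.
- parts_box: Bystander: white closed plastic box with a blue lid, 102 x 77 x 61 mm, origin at the centre of its underside. Not to be moved.
- pedestal: Bystander: white plastic post on a round foot, 64 mm in diameter, 95 mm high, origin at the centre of its underside. Not to be moved.
- v_block: Bystander: red-brown forked rest block, 35 x 80 x 65 mm, origin at the centre of its underside. Not to be moved.
Mind the look-alikes: they are no part of the job. Several things look just like the beam_stop: the one meant starts farthest to the robot's left.

How it is judged (in metres and radians):
On the way, in this order (a step that is already met when the one before it is completed fails the run):
1. the sliding jaw is opened wide enough for the block's length (value of joint jaw_part above 0.04 m), for 0.1 s.
2. the motor block is lifted out of the jaws (z of motor_block in the frame of station above 0.068 m), for 0.1 s.
3. the block stands flat on the vice bed, pad towards the lens, released (z of motor_block in the frame of station between 0.032 and 0.038 m and y of motor_block in the frame of station between -0.018 and 0.018 m and y of block_pad in the frame of station above 0.015 m and angle between motor_block's own z axis and vertical below 0.05 rad and linear speed of motor_block below 0.02 m/s and contact force between the fingers and motor_block below 0.2 N), for 0.2 s.
4. the jaw is slid shut on the block's ends (z of motor_block in the frame of station between 0.032 and 0.038 m and y of motor_block in the frame of station between -0.018 and 0.018 m and y of block_pad in the frame of station above 0.015 m and angle between motor_block's own z axis and vertical below 0.05 rad and x of motor_block in the frame of station between -0.005 and 0.005 m and value of joint jaw_part between 0.031 and 0.0385 m and angle between the x axis of motor_block and the x axis of station, either way round below 0.06 rad), for 0.2 s.
5. the beam stop is lifted (height (world z) of beam_stop above 0.025 m), for 0.1 s.
6. the beam stop stands flat in its bay (horizontal distance between beam_stop and bay below 0.0125 m and angle between the x axis of beam_stop and the x axis of station, either way round below 0.14 rad and angle between beam_stop's own z axis and vertical below 0.05 rad and z of beam_stop in the frame of station between 0.012 and 0.018 m), for 0.2 s.
At the end, for the whole second after the job is handed in: Block flat on the vice bed (3 mm), within 5 mm along and 18 mm across the vice, square to 3.4 degrees, pad on the lens's side; jaw on it (value 0.031 to 0.0385); beam stop flat in its bay (centre within 12.5 mm, 8 degrees); tilts under 3 degrees; both released and at rest (all of step 4 and all of step 6 and linear speed of each of motor_block, beam_stop below 0.02 m/s and contact force between the fingers and motor_block below 0.2 N and contact force between the fingers and beam_stop below 0.2 N); the robot touches nothing.
It fails at once if the parts box is pushed more than 20 mm from its place (distance of parts_box from where it was at the start of the episode above 0.02 m).
It fails at once if the white pedestal is pushed more than 20 mm from its place (distance of pedestal from where it was at the start of the episode above 0.02 m).
It fails at once if the red-brown rest block is pushed more than 20 mm from its place (distance of v_block from where it was at the start of the episode above 0.02 m).
It fails at once if the motor block comes down hard on the vice bed (faster than 0.4 m/s in the last 10 mm) (z of motor_block in the frame of station below 0.045 m and linear speed of motor_block above 0.4 m/s).
It fails at once if the beam stop comes down hard (faster than 0.4 m/s in the last 10 mm above the base plate) (height (world z) of beam_stop below 0.025 m and linear speed of beam_stop above 0.4 m/s).
It also fails if it takes over 72 s, if anything falls off the work surface, if the arm or the gripper's body presses on something with over 40 N, if the wrist force passes 120 N, or if a joint passes its speed limit or range.

ROBOT

A 6-joint arm with a two-finger parallel gripper is mounted at the origin on the work surface. World frame = base frame: x ahead of the robot, y to its left, z up, the work surface at z = 0. Lengths are in mm, angles in degrees, forces in N, time in s.
With the tool pointing down it reaches from about 350 to 850 mm from the base axis. Payload 8.1 kg.
Tool frame: the origin (TCP) lies midway between the tips of the shut fingers; the grasp point (between the pads) lies 19 mm behind it (r.pinch_z is the distance from the TCP to the grasp point, in mm); z points along the fingers, y is the line along which they close (so a half turn about z gives the same grasp; the last joint's range is limited). The gripper opens to 85 mm and grips with 20 to 120 N. Pads are 22 mm wide; open, the fingers measure 114 mm over their backs; the gripper's body (76 mm by 85 mm) begins 54 mm behind the grasp point. The pads swing forward as they close: fully open they stand 13 mm farther back than shut.
Start: joints at [-81.383, 7.471, 85.268, -0, 87.261, -4.893], TCP at [140.193, -583.396, 201.792] pointing down, gripper open.
Joint ranges: [-169.43, 169.43], [-51.17, 129.36], [1.28, 143.12], [-76.62, 256.62], [0, 156.53], [-152.29, 152.29]. Speed limits (degrees/s): [136.94, 136.94, 159.86, 180, 180, 180].

INTERFACE

Orientations are given as [roll, pitch, yaw] about the fixed x, y, z axes, in that order (R = Rz(yaw) Ry(pitch) Rx(roll)).
In Python, from bench import r gives the robot as it stands.
- The arm moves only by the shell command python3 -m jog 'ROWS' [OPENING] [FORCE]. ROWS is JSON, one flat list of numbers, 6 for each row, row after row: the shift along the tool's x, y, z in m, then the turn, a rotation vector about the tool's x, y, z in rad. A call has 1 to 8 rows; each row is the pose to reach, as a shift and turn from the pose commanded when the call began, along the tool's axes at that moment; what a row does not reach only later rows make up. A row lasts 1/8 s, in which the tool goes at most 62.5 mm and 10.7 degrees, less where a joint would pass 70% of its speed; a pose out of reach is approached as far as the arm can. A call with a gripper value outside its range is refused whole. OPENING is the opening, from -1 (shut) to 1 (fully open), set as the call begins (- or left out, the last holds). The fingers move at their own pace and stop on an object; FORCE is the grip in N (left out, the last holds). Time passes only in rows, so rows that repeat a pose let the fingers close. It gives the time, the measured TCP pose, the force, the opening and the grip force at its end, in the units of the state.
- r.sense(): the state, without advancing time (a new reading comes with each control period).
- r.snapshot(name): name is "scene" or "top" or "wrist"; returns a dict with "pixels" (384x512x3 uint8, red, green, blue), "range_z" (384x512 float32, mm along the optical axis (not along the pixel's ray), 0 where there is no reading), "K" (3x3 intrinsics, pixels), "k1" (the pictures are not rectified: a ray, as slopes to the right and down, at radius r is drawn at 1 + k1 r^2 times it, then the intrinsics apply), "rvec" (rotation vector, rad) and "tvec" (3), from world to camera coordinates, as OpenCV has them. Camera axes: x right, y down, z forward; pixel columns grow to the right and rows downward; lengths in mm; the calibration is good to about 2 mm. A picture is of the moment at which its call begins.
- r.hand_in(): hands the job in; it is judged then, once.
Trained networks look in a picture, given as the dict that the camera call returned (one of the last four; its "shot" number tells which), for a name from the list of things; names that differ only in an ending like _2 or _b are one class to them, and where a whole thing is asked for, a point or a joint stands for the part that bears it (a point fixed in the world has none). Each returns a list of dicts, best first, with "score" (0 to 1); they miss things now and then, are a little off and sometimes report something else, mostly with a low value. They report only what shows in the picture. A call takes as long as a camera call. They do not tell look-alikes from the thing itself.
- r.look_for(picture, target): "bbox" ([left, top, right, bottom] in pixels, round what is visible of it).
- r.outline_of(picture, target): "region" (384x512 bool, what is visible of it) and "bbox" ([left, top, right, bottom] in pixels, round what is visible of it).
The state is a dict: "time": time; "joint_pos": joint angles; "qd": joint speeds; "joint_efforts": joint torques, N m; "tool_pos": TCP position; "tcp_rot": TCP orientation; "ft_force": force on the tool from outside, world axes, zero at the start; "wrist_torque": the same for the moment, N m; "finger_gap": finger opening in mm; "grip_force": force on a finger pad.
Only numpy, scipy, OpenCV 4.12 (cv2) and the standard library are available. Lean on these libraries where they do the work, as an engineer would, in place of code of your own. Each camera call takes 0.05 s, during which the arm holds its last target. There are 200 camera calls.

## Working session

There is one attempt and no reset: what is moved stays moved. The work goes in short steps, Python scripts to look and compute and a shell command to move; the robot and the scene stay as the last step left them, time stands still between calls to the robot, and variables do not carry over. Pictures are saved under pics/ and viewed, at most 10 in all, crops included, and the job is handed in when it is done.

```bash
mkdir -p pics; ls
cat > h.py <<'E'
import numpy as np, cv2
from bench import r
from scipy.spatial.transform import Rotation as Ro
def cam(s):
    R=cv2.Rodrigues(np.array(s["rvec"],float))[0]; return R,np.array(s["tvec"],float).ravel()
def cloud(s):
    K=np.array(s["K"]);k1=s["k1"];v,u=np.mgrid[0:384,0:512]
    x=(u-K[0,2])/K[0,0];y=(v-K[1,2])/K[1,1]
    a,b=x.copy(),y.copy()
    for _ in range(15):
        f=1+k1*(a*a+b*b);a,b=x/f,y/f
    z=s["range_z"].astype(float);P=np.stack([a*z,b*z,z],-1)
    R,t=cam(s);W=(P-t)@R;W[z<=0]=np.nan;return W
def save(s,n,crop=None,scale=1):
    im=cv2.cvtColor(s["pixels"],cv2.COLOR_RGB2BGR)
    if crop:im=im[crop[1]:crop[3],crop[0]:crop[2]]
    cv2.imwrite(f"pics/{n}.png",cv2.resize(im,None,fx=scale,fy=scale,interpolation=cv2.INTER_CUBIC))
E
python3 - <<'E'
from h import *
import pickle
S={n:r.snapshot(n) for n in("scene","top")}
pickle.dump(S,open("s0.pkl","wb"))
im=np.vstack([S["scene"]["pixels"],S["top"]["pixels"]])
cv2.imwrite("pics/a.png",cv2.resize(im[:,:,::-1],(400,600),interpolation=cv2.INTER_AREA)) if 0 else None
save(S["scene"],"scene",None,1.5);save(S["top"],"top",None,1.5)
for n,s in S.items():
    W=cloud(s)
    for t in("motor_block","block_handle","beam_stop","stop_handle","jaw_grip","jaw_part","station","parts_box","pedestal","v_block","block_pad"):
        for d in r.outline_of(s,t)[:5]:
            if d["score"]<.25: continue
            p=W[d["region"]];p=p[~np.isnan(p[:,0])]
            print(n,t,round(d["score"],2),np.round(d["bbox"]),np.round(np.median(p,0)) if len(p) else "",np.round(p[:,2].max()) if len(p) else "")
print({k:np.round(v,2) for k,v in r.sense().items()})
E
```

```text
pics
scene motor_block 0.88 [314. 195. 350. 226.] [618. 114.  93.] 144.0
scene block_handle 0.65 [314. 196. 347. 226.] [617. 119.  90.] 144.0
scene beam_stop 0.93 [ 61. 193. 100. 258.] [ 581. -625.   25.] 158.0
scene beam_stop 0.89 [116. 202. 167. 252.] [ 607. -441.   57.] 158.0
scene beam_stop 0.81 [188. 196. 222. 260.] [ 635. -262.   35.] 159.0
scene beam_stop 0.74 [121. 159. 162. 216.] [ 417. -459.   65.] 157.0
scene stop_handle 0.92 [122. 159. 159. 214.] [ 416. -458.   65.] 158.0
scene stop_handle 0.82 [ 61. 194. 103. 255.] [ 585. -621.   29.] 158.0
scene stop_handle 0.78 [113. 203. 168. 251.] [ 607. -440.   55.] 158.0
scene stop_handle 0.65 [190. 198. 220. 262.] [ 637. -262.   39.] 159.0
scene jaw_grip 0.45 [310. 178. 344. 210.] [534. 136.  70.] 138.0
scene jaw_grip 0.38 [267. 178. 446. 265.] [667. 228.  16.] 138.0
scene jaw_part 0.51 [310. 178. 340. 208.] [533. 137.  70.] 138.0
scene station 0.93 [264. 180. 445. 268.] [666. 222.  16.] 141.0
scene parts_box 0.58 [186. 184. 212. 211.] [ 460. -260.   60.] 157.0
scene pedestal 0.46 [410. 184. 419. 189.] [542. 410.  96.] 112.0
scene
[... 1215 characters left out ...]
75.  92. 195.] [536. 407.  36.] 116.0
top v_block 0.62 [108. 193. 139. 208.] [490. 280.  73.] 86.0
top block_pad 0.78 [148. 152. 189. 178.] [598. 118.  86.] 146.0
top block_pad 0.39 [276. 130. 313. 182.] [ 621. -252.   24.] 159.0
{'time': np.float64(1.2), 'joint_pos': array([-81.38,   7.47,  85.27,  -0.  ,  87.26,  -4.89]), 'qd': array([ 0.07, -0.03,  0.05, -0.07,  0.04, -0.08]), 'joint_efforts': array([  0.  , -56.93, -50.09,  -0.  ,   0.  ,   0.  ]), 'tool_pos': array([ 140.18, -583.39,  201.78]), 'tcp_rot': array([-180.  ,    0.  ,   13.51]), 'ft_force': array([-0.29,  0.48, -0.6 ]), 'wrist_torque': array([0.06, 0.03, 0.03]), 'grip_force': np.float64(0.0), 'finger_gap': np.float64(85.61)}
```

View pictures.

View pics/top.png

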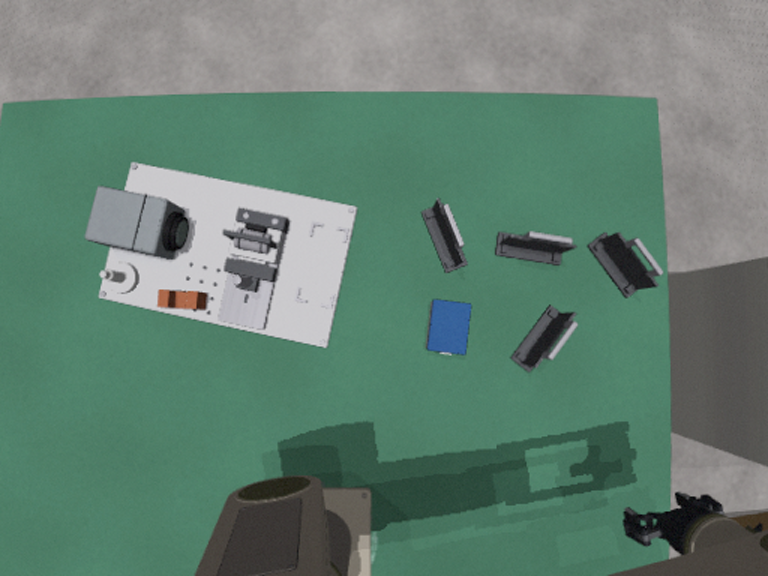

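View pics/scene.png

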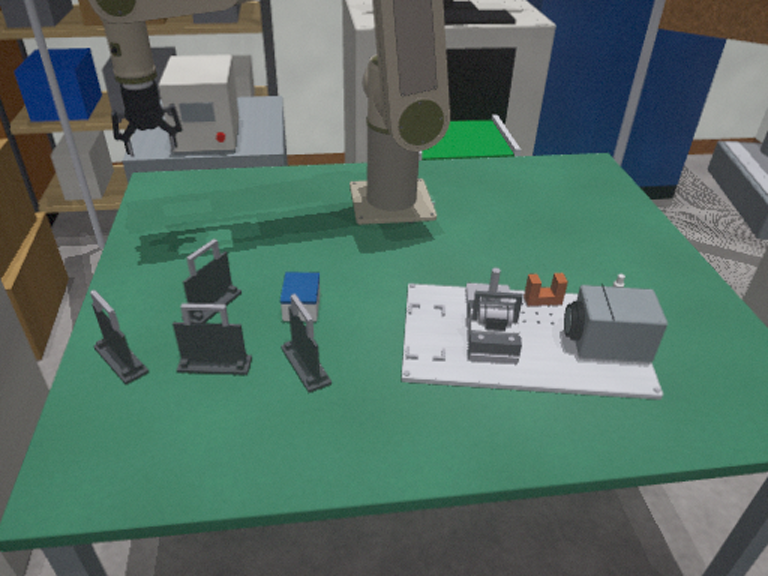

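The top view shows four beam-stop look-alikes (picture pixels): (445,235), (533,247), (625,263) and (545,338). The one farthest to the robot's left (+y) is the one at (445,235), world about (620,-252). The vice is at (250,250), the head at (135,225) and the bay at (325,265).

Run:
```python
from h import *
import pickle
S=pickle.load(open("s0.pkl","rb"))
save(S["top"],"crop",(90,100,325,250),3.4)
def line(p):
    c=np.median(p,0);d=cv2.fitLine(p[:,:2].astype(np.float32),cv2.DIST_HUBER,0,.01,.01).ravel()
    a=d[:2];t=(p[:,:2]-d[2:])@a;lo,hi=np.percentile(t,[1,99])
    return d[2:]+a*(lo+hi)/2,np.degrees(np.arctan2(a[1],a[0])),hi-lo,c[2]
for n,s in S.items():
    W=cloud(s).reshape(-1,3);W=W[~np.isnan(W[:,0])]
    x,y,z=W.T
    pl=W[(z>8)&(z<21)&(x>400)&(x<850)&(y>-80)&(y<480)]
    rc=cv2.minAreaRect(pl[:,:2].astype(np.float32));print(n,"plate",np.round(rc[0],1),np.round(rc[1],1),round(rc[2],2),"z",np.median(pl[:,2]).round(1))
    th=np.radians(rc[2] if rc[2]<45 else rc[2]-90);ex=np.array([np.cos(th),np.sin(th)]);ey=np.array([-ex[1],ex[0]])
    o=np.array(rc[0])+15*ex-70*ey;print(" origin",o.round(1),"th",np.degrees(th).round(2))
    loc=np.c_[(W[:,:2]-o)@ex,(W[:,:2]-o)@ey,z]
    def box(a,b,c,d,e,f): return loc[(loc[:,0]>a)&(loc[:,0]<b)&(loc[:,1]>c)&(loc[:,1]<d)&(loc[:,2]>e)&(loc[:,2]<f)]
    h=box(-40,70,-60,60,130,152);print(" handle",len(h),line(h)) if len(h)>5 else 0
    p=box(-110,-30,-40,40,90,145);print(" post med",len(p),np.median(p,0).round(1),"min",p.min(0).round(1),"max",p.max(0).round(1)) if len(p) else 0
    j=box(-80,110,-60,60,58,72);print(" jaws x hist",np.histogram(j[:,0],bins=range(-90,120,10))[0])
    for lo,hi in((-80,0),(40,110)):
        q=j[(j[:,0]>lo)&(j[:,0]<hi)];print("  top x range",np.percentile(q[:,0],[2,98]).round(1) if len(q) else"", "y",np.percentile(q[:,1],[2,98]).round(1) if len(q) else "","z",np.median(q[:,2]).round(1) if len(q) else "")
    b=W[(z>135)&(z<170)&(x>520)&(x<720)&(y>-340)&(y<-180)];print(" stop",len(b),line(b))
    f=W[(z>5)&(z<16)&(x>520)&(x<720)&(y>-340)&(y<-180)];r2=cv2.minAreaRect(f[:,:2].astype(np.float32));print(" foot",r2)
```

```text
scene plate [593.3 195.9] [500.8 307.5] 77.98 z 15.0
 origin [593.4 124.3] th -12.02
 handle 134 (array([16.06154651, -0.29411731]), np.float32(89.25166), np.float64(88.11331420198269), np.float64(138.20944001882657))
 post med 80 [-63.9  -1.1 118.8] min [-75.6  -9.1  90.5] max [-57.3   8.9 138.2]
 jaws x hist [  0   3  18  28  41  10   4   3   7   4  14  31  33 101  72  84  97   3
   0   0]
  top x range [-71.   -2.3] y [-49.6  44.5] z 65.5
  top x range [41.6 77. ] y [-47.3  47.4] z 65.1
 stop 115 (array([ 627.73448092, -262.71520836]), np.float32(23.030481), np.float64(80.44927299867162), np.float64(153.8430685727233))
 foot ((613.6139526367188, -248.3214874267578), (182.2177276611328, 135.19161987304688), 3.583610773086548)
top plate [598.8 200.1] [556.1 393.8] 89.47 z 16.1
 origin [613.1 130. ] th -0.53
 handle 125 (array([-7.56738938, -5.78126354]), np.float32(78.45884), np.float64(91.75095580234677), np.float64(141.0019456699462))
 post med 59 [-90.4   6.9 133.4] min [-97.4 -33.4  90.2] max [-31.2  18.  140.3]
 jaws x hist [  0  79 110  92 109  68  57  14  13  11  27  60  92  97  59   0   0   0
   0   0]
  top x range [-78.8  -8.2] y [-51.7  52.1] z 67.2
  top x range [40.8 59.6] y [-55.2  33.3] z 66.2
 stop 129 (array([ 624.00050541, -256.67788244]), np.float32(22.110983), np.float64(81.12522207758875), np.float64(154.65852392516308))
 foot ((621.9276123046875, -263.9635009765625), (205.4081268310547, 136.4026336669922), 7.440870761871338)
```

View pics/crop.png

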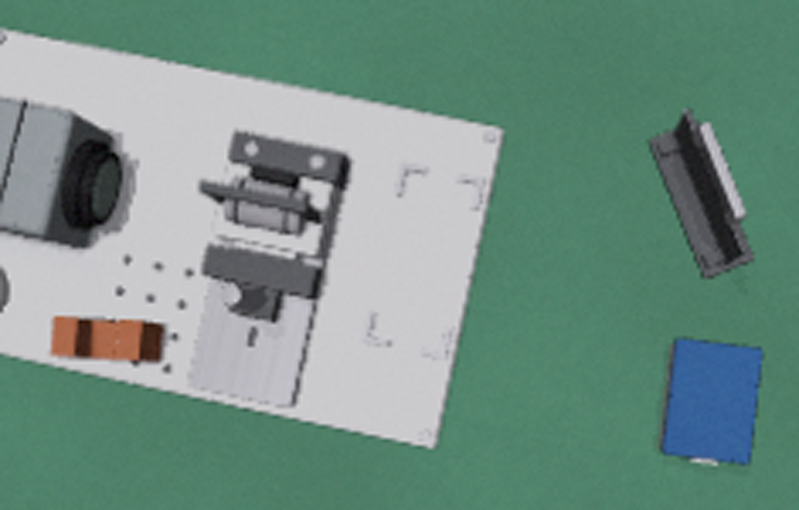

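The crop shows the chosen stop at (700,195), isolated from the box at (712,400) and with its handle bar visible. The block is in the vice at (268,205), the post at (245,297) and the bay corners at (425,260). I'll cross-check the station frame between both cameras.

```bash
cat >> h.py <<'E'
def rel(x,y,z,yaw):
    s=r.sense();p=np.array(s["tool_pos"]);R=Ro.from_euler("xyz",s["tcp_rot"],degrees=True)
    T=Ro.from_euler("xyz",[180,0,yaw],degrees=True)
    print("rel",np.round(R.inv().apply(np.array([x,y,z])-p)/1000,4),np.round((R.inv()*T).as_rotvec(),3))
E
python3 - <<'E'
from h import *
import pickle
S=pickle.load(open("s0.pkl","rb"))
for n,s in S.items():
    W=cloud(s);im=cv2.cvtColor(s["pixels"],cv2.COLOR_RGB2HSV)
    m=(W[...,2]>9)&(W[...,2]<22)&(im[...,1]<40)&(W[...,0]>400)&(W[...,0]<850)&(W[...,1]>-80)&(W[...,1]<480)
    m=cv2.morphologyEx(m.astype(np.uint8),cv2.MORPH_OPEN,np.ones((3,3)))
    k,l,st,_=cv2.connectedComponentsWithStats(m);m=l==1+st[1:,4].argmax()
    rc=cv2.minAreaRect(W[m][:,:2].astype(np.float32));print(n,rc)
    th=np.radians(rc[2]-90);ex=np.array([np.cos(th),np.sin(th)]);ey=np.array([-ex[1],ex[0]])
    print(" origin",(np.array(rc[0])+15*ex-70*ey).round(1))
    o=np.array([593.4,124.3]);th=np.radians(-12);ex=np.array([np.cos(th),np.sin(th)]);ey=np.array([-ex[1],ex[0]])
    V=W.reshape(-1,3);L=np.c_[(V[:,:2]-o)@ex,(V[:,:2]-o)@ey,V[:,2]]
    def box(a,b,c,d,e,f): return L[(L[:,0]>a)&(L[:,0]<b)&(L[:,1]>c)&(L[:,1]<d)&(L[:,2]>e)&(L[:,2]<f)]
    for nm,q in(("post",box(-110,-40,-30,30,105,145)),("posttop",box(-110,-40,-30,30,132,145)),("handle",box(-20,60,-60,60,130,150)),("fix",box(44,90,-60,60,60,72)),("slid",box(-65,-10,-60,60,60,69))):
        print(nm,len(q),"med",np.median(q,0).round(1),np.percentile(q,3,axis=0).round(1),np.percentile(q,97,axis=0).round(1))
E
```

```text
scene ((593.39306640625, 196.19410705566406), (500.2974853515625, 307.4909973144531), 77.97855377197266)
 origin [593.5 124.6]
post 59 med [-64.2  -0.8 124.6] [-74.7  -8.  106.1] [-59.1   8.3 137.8]
posttop 21 med [-66.1  -1.1 134.9] [-75.4  -7.3 132.9] [-59.8   8.4 138. ]
handle 134 med [ 16.3  -0.8 138.2] [  9.2 -44.  131.3] [ 20.3  43.  141.9]
fix 310 med [61.7  0.4 65.1] [ 44.7 -46.7  61.2] [77.  46.4 70. ]
slid 85 med [-47.5  -1.9  65.6] [-61.2 -49.6  62.1] [-29.1  44.1  68.4]
top ((592.9207763671875, 201.06008911132812), (500.8436584472656, 301.4467468261719), 78.24260711669922)
 origin [593.3 129.5]
post 49 med [-71.7  -0.7 135. ] [-79.3  -5.7 107.3] [-64.    9.5 139.9]
posttop 32 med [-71.3   2.6 136.2] [-78.8  -4.7 133.2] [-64.5   9.8 140.1]
handle 125 med [ 11.8   2.4 141. ] [  7.5 -42.6 134.9] [ 16.9  45.6 144.4]
fix 309 med [60.6  1.3 66. ] [ 47.2 -45.   61.7] [74.7 50.2 69.8]
slid 360 med [-40.3   0.7  66. ] [-58.8 -45.6  61.3] [-17.4  49.6  68.8]
```

```bash
cat >> h.py <<'E'
O=np.array([593.,126.]);TH=-11.9
def st(x,y): 
    t=np.radians(TH);return O+x*np.array([np.cos(t),np.sin(t)])+y*np.array([-np.sin(t),np.cos(t)])
E
python3 -c "
from h import *
rel(*st(-66.5,0),200,-12)"
```

```text
rel [ 0.5459 -0.6125  0.0018] [-0.     0.     0.445]
```

```bash
python3 -m jog '[0.546,-0.6125,0,0,0,0.445, 0.546,-0.6125,0,0,0,0.445, 0.546,-0.6125,0,0,0,0.445, 0.546,-0.6125,0,0,0,0.445, 0.546,-0.6125,0,0,0,0.445, 0.546,-0.6125,0,0,0,0.445, 0.546,-0.6125,0,0,0,0.445, 0.546,-0.6125,0,0,0,0.445]' 1 60; python3 -c "
from h import *
rel(*st(-66.5,0),200,-12)"
```

```text
time: 2.2
tool_pos: [377.2, -141.0, 202.2]
tcp_rot: [180.0, -0.1, -12.0]
ft_force: [0.9, -1.0, 0.4]
finger_gap: 85.1
grip_force: 0.0
rel [ 0.089  -0.3059  0.0022] [ 0.    -0.002 -0.   ]
```

```bash
python3 -m jog '[0.089,-0.306,0.002,0,0,0, 0.089,-0.306,0.002,0,0,0, 0.089,-0.306,0.002,0,0,0, 0.089,-0.306,0.002,0,0,0, 0.089,-0.306,0.002,0,0,0, 0.089,-0.306,0.002,0,0,0, 0.089,-0.306,0.002,0,0,0]'
python3 - <<'E'
from h import *
import pickle
s=r.snapshot("wrist");pickle.dump(s,open("s1.pkl","wb"));save(s,"w1",None,1.2)
W=cloud(s);V=W.reshape(-1,3);t=np.radians(TH);ex=np.array([np.cos(t),np.sin(t)]);ey=np.array([-ex[1],ex[0]])
L=np.c_[(V[:,:2]-O)@ex,(V[:,:2]-O)@ey,V[:,2]]
def box(a,b,c,d,e,f): return L[(L[:,0]>a)&(L[:,0]<b)&(L[:,1]>c)&(L[:,1]<d)&(L[:,2]>e)&(L[:,2]<f)]
for nm,q in(("posttop",box(-110,-40,-30,30,128,145)),("handle",box(-20,60,-60,60,128,150)),("fix",box(44,90,-60,60,60,72)),("slid",box(-65,-10,-60,60,60,69)),("plate",box(-160,160,-190,320,10,20))):
    if len(q):print(nm,len(q),"med",np.median(q,0).round(1),np.percentile(q,2,axis=0).round(1),np.percentile(q,98,axis=0).round(1))
E
```

```text
time: 3.08
tool_pos: [526.9, 138.2, 199.5]
tcp_rot: [180.0, 0.0, -11.9]
ft_force: [0.2, -0.4, -0.1]
finger_gap: 85.2
grip_force: 0.0
posttop 325 med [-66.4  -0.5 135.1] [-75.1  -8.5 129.5] [-59.3   7.4 136.7]
handle 1486 med [ 14.9  -2.1 139.7] [ 10.3 -45.  137.6] [ 19.3  42.1 141.3]
fix 3336 med [62.7 -0.4 65.1] [ 45.  -48.5  63.2] [77.  46.9 69.9]
slid 2805 med [-37.8  -0.3  65.2] [-55.6 -48.1  62.5] [-13.2  46.8  68.6]
plate 51634 med [15.6 64.6 14.9] [-152.  -172.1   13.3] [112.8 279.   16.7]
```

View pics/w1.png

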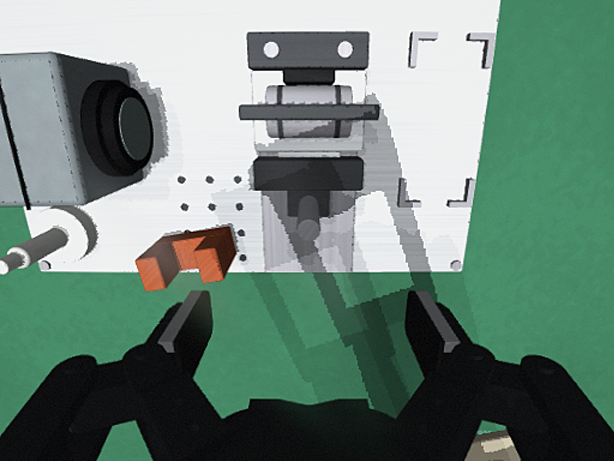

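The wrist view shows the post at (308,230), the sliding jaw at (308,172), the block handle at (310,112), and the bay stops at (410–490, 35–200). The measured station frame agrees with the given sizes to about 1 mm. Next, grip the post.

```bash
sed -i 's/O=np.array.*;TH/O=np.array([592.8,125.3]);TH/' h.py
python3 -m jog '[0.0008,-0.001,0.05,0,0,0, 0.0008,-0.001,0.0995,0,0,0, 0.0008,-0.001,0.0995,0,0,0, 0.0008,-0.001,0.0995,0,0,0]' && python3 -m jog '[0,0,0,0,0,0, 0,0,0,0,0,0, 0,0,0,0,0,0, 0,0,0,0,0,0, 0,0,0,0,0,0, 0,0,0,0,0,0]' -1 60
```

```text
time: 3.62
tool_pos: [529.1, 138.1, 102.6]
tcp_rot: [-180.0, -0.1, -12.1]
ft_force: [0.4, -0.2, -0.3]
finger_gap: 85.6
grip_force: 0.0
time: 4.38
tool_pos: [528.2, 138.1, 101.0]
tcp_rot: [179.9, -0.0, -12.0]
ft_force: [-2.6, -4.5, 5.9]
finger_gap: 13.6
grip_force: 58.5
```

```bash
python3 -m jog '[-0.008,0,0,0,0,0, -0.016,0,0,0,0,0, -0.024,0,0,0,0,0, -0.032,0,0,0,0,0, -0.040,0,0,0,0,0, -0.048,0,0,0,0,0, -0.049,0,0,0,0,0, -0.049,0,0,0,0,0]' && python3 -m jog '[0,0,0,0,0,0, 0,0,0,0,0,0, 0,0,0,0,0,0, 0,0,0,0,0,0]' 1  && python3 -m jog '[0,0,-0.06,0,0,0, 0,0,-0.1,0,0,0, 0,0,-0.1,0,0,0]'
python3 - <<'E'
from h import *
rel(*st(14.8,-0.5),200,78.1)
s=r.snapshot("wrist")
W=cloud(s);V=W.reshape(-1,3);t=np.radians(TH);ex=np.array([np.cos(t),np.sin(t)]);ey=np.array([-ex[1],ex[0]])
L=np.c_[(V[:,:2]-O)@ex,(V[:,:2]-O)@ey,V[:,2]]
def box(a,b,c,d,e,f): return L[(L[:,0]>a)&(L[:,0]<b)&(L[:,1]>c)&(L[:,1]<d)&(L[:,2]>e)&(L[:,2]<f)]
for nm,q in(("posttop",box(-150,-40,-30,30,128,145)),("handle",box(-20,60,-60,60,128,150)),("fix",box(44,90,-60,60,60,72)),("slid",box(-125,-20,-60,60,60,69))):
    if len(q):print(nm,len(q),"med",np.median(q,0).round(1),np.percentile(q,2,axis=0).round(1),np.percentile(q,98,axis=0).round(1))
    if nm=="handle": print(cv2.minAreaRect(q[:,:2].astype(np.float32)))
E
```

```text
time: 5.38
tool_pos: [480.7, 148.1, 101.0]
tcp_rot: [179.9, -0.1, -12.0]
ft_force: [0.0, -5.8, 5.0]
finger_gap: 13.6
grip_force: 59.1
time: 5.88
tool_pos: [480.1, 149.2, 100.2]
tcp_rot: [-180.0, 0.0, -12.0]
ft_force: [-0.2, 0.1, 0.8]
finger_gap: 84.2
grip_force: 0.0
time: 6.25
tool_pos: [482.8, 149.7, 204.8]
tcp_rot: [-179.8, -0.4, -12.0]
ft_force: [0.3, 0.3, -0.2]
finger_gap: 85.3
grip_force: 0.0
rel [0.1275 0.0015 0.0057] [ 0.003 -0.008 -1.572]
posttop 307 med [-1.151e+02 -1.000e-01  1.351e+02] [-123.8   -8.2  129.4] [-108.1    8.   136.6]
handle 2001 med [ 14.   -0.6 139.6] [  9.4 -44.1 132.5] [ 19.8  43.1 141.2]
((14.657899856567383, -0.6770133972167969), (92.17575073242188, 10.987247467041016), 89.82566833496094)
fix 905 med [52.6  4.8 65.1] [ 44.2 -47.3  61.5] [57.  48.1 70.9]
slid 2562 med [-86.6  -0.2  65.2] [-108.8  -47.4   60.5] [-20.7  47.4  66.8]
```

```bash
python3 -m jog '[0.1275,0.0015,0,0,0,-1.57, 0.1275,0.0015,0,0,0,-1.57, 0.1275,0.0015,0,0,0,-1.57, 0.1275,0.0015,0,0,0,-1.57, 0.1275,0.0015,0,0,0,-1.57, 0.1275,0.0015,0,0,0,-1.57, 0.1275,0.0015,0,0,0,-1.57, 0.1275,0.0015,0,0,0,-1.57]' && python3 -m jog '[0,0,0,0,0,-0.077, 0,0,0,0,0,-0.077, 0,0,0,0,0,-0.077, 0,0,0,0,0,-0.077]'; python3 -c "
from h import *
rel(*st(14.6,-.5),117,78.1)"
```

```text
time: 7.3
tool_pos: [603.4, 121.0, 197.8]
tcp_rot: [-179.8, 0.1, 74.3]
ft_force: [-0.1, -0.5, -1.0]
finger_gap: 85.2
grip_force: 0.0
time: 7.8
tool_pos: [604.4, 121.1, 199.9]
tcp_rot: [-180.0, 0.0, 78.3]
ft_force: [0.3, 0.4, -0.6]
finger_gap: 85.6
grip_force: 0.0
rel [0.0012 0.0025 0.0829] [-0.001  0.     0.004]
```

```bash
python3 -m jog '[0.001,0.002,0.05,0,0,0.003, 0.001,0.002,0.083,0,0,0.003, 0.001,0.002,0.083,0,0,0.003, 0.001,0.002,0.083,0,0,0.003]' && python3 -m jog '[0,0,0,0,0,0, 0,0,0,0,0,0, 0,0,0,0,0,0, 0,0,0,0,0,0, 0,0,0,0,0,0, 0,0,0,0,0,0, 0,0,0,0,0,0]' -1 80
```

```text
time: 8.3
tool_pos: [607.6, 121.8, 119.0]
tcp_rot: [179.9, -0.0, 78.2]
ft_force: [0.7, 0.4, 0.8]
finger_gap: 85.3
grip_force: 0.0
time: 9.18
tool_pos: [606.7, 121.7, 117.2]
tcp_rot: [-180.0, 0.0, 78.2]
ft_force: [0.3, -0.1, 0.1]
finger_gap: -0.0
grip_force: 0.0
```

Run:
```python
from h import *
print(r.sense()["finger_gap"],r.sense()["grip_force"])
a=r.snapshot("wrist")["pixels"];b=r.snapshot("scene")["pixels"][150:260,270:400];b=cv2.resize(b,(454,384),interpolation=cv2.INTER_CUBIC)
cv2.imwrite("pics/g1.png",cv2.resize(np.hstack([a,b])[:,:,::-1],(796,316)))
```

```text
-0.0032016760052560145 0.0
```

View pics/g1.png

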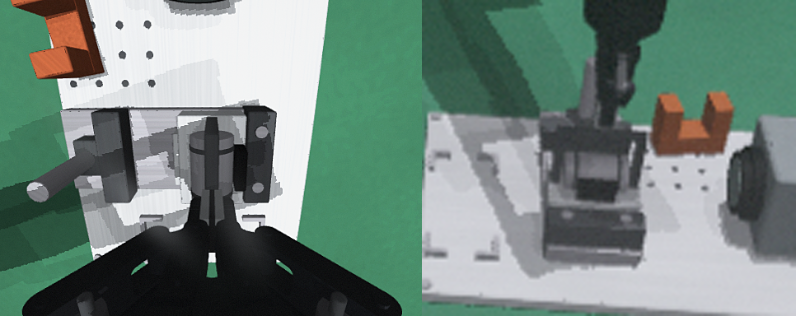

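Run:
```python
from h import *
s=r.snapshot("wrist")
W=cloud(s);V=W.reshape(-1,3);t=np.radians(TH);ex=np.array([np.cos(t),np.sin(t)]);ey=np.array([-ex[1],ex[0]])
L=np.c_[(V[:,:2]-O)@ex,(V[:,:2]-O)@ey,V[:,2]]
m=(abs(L[:,0]-15)<40)&(abs(L[:,1])<60)&(L[:,2]>110)&(L[:,2]<175)
q=L[m]
for y in range(-60,60,10):
    k=q[(q[:,1]>=y)&(q[:,1]<y+10)]
    if len(k): print(y,len(k),np.percentile(k,[3,50,97],axis=0).round(0).tolist())
im=s["pixels"][150:300,170:340];cv2.imwrite("pics/g2.png",cv2.resize(im[:,:,::-1],(680,600),interpolation=cv2.INTER_CUBIC))
```

```text
0 730 [[2.0, 6.0, 139.0], [14.0, 7.0, 163.0], [28.0, 9.0, 174.0]]
10 928 [[9.0, 10.0, 139.0], [15.0, 11.0, 159.0], [21.0, 19.0, 174.0]]
20 281 [[10.0, 20.0, 139.0], [14.0, 25.0, 140.0], [19.0, 30.0, 141.0]]
30 306 [[10.0, 31.0, 138.0], [14.0, 35.0, 140.0], [19.0, 40.0, 141.0]]
40 360 [[10.0, 40.0, 113.0], [14.0, 45.0, 138.0], [19.0, 46.0, 141.0]]
```

View pics/g2.png

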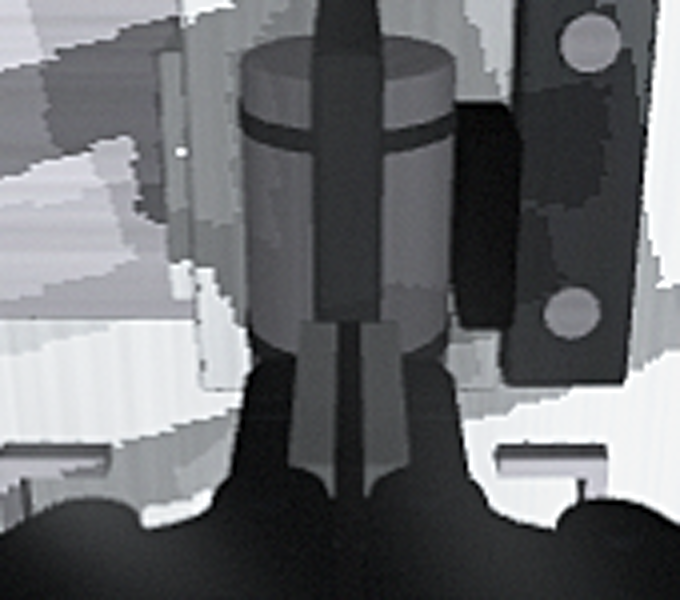

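Run:
```python
from h import *
s=r.snapshot("wrist")
W=cloud(s);t=np.radians(TH);ex=np.array([np.cos(t),np.sin(t)]);ey=np.array([-ex[1],ex[0]])
for row in range(210,290,6):
    print(row,[tuple(np.array([(W[row,c,:2]-O)@ex,(W[row,c,:2]-O)@ey,W[row,c,2]]).round(0).astype(int).tolist()) if not np.isnan(W[row,c,0]) else None for c in (236,246,250,257,264,269,280)])
s=r.sense();print(s["joint_pos"],s["tool_pos"],s["ft_force"])
```

```text
210 [(0, 0, 98), (7, 2, 103), (11, 18, 139), (15, 19, 141), (19, 17, 138), (24, 2, 102), (32, -2, 93)]
216 [(0, -5, 98), (7, -2, 104), (11, 15, 140), (15, 14, 140), (19, 14, 139), (24, -2, 103), (32, -6, 94)]
222 [(0, -9, 98), (7, -7, 102), (11, 10, 140), (15, 10, 139), (19, 10, 139), (24, -7, 102), (33, -12, 92)]
228 [(-1, -15, 98), (7, -11, 104), (11, 7, 140), (15, 7, 141), (19, 7, 140), (24, -12, 103), (33, -17, 93)]
234 [(-1, -20, 97), (9, 10, 154), (11, 11, 155), (15, 11, 155), (19, 11, 156), (21, 11, 155), (33, -21, 95)]
240 [(4, 7, 156), (9, 11, 162), (11, 10, 161), (15, 11, 162), (19, 11, 162), (21, 11, 162), (33, -28, 92)]
246 [(4, 7, 161), (10, 11, 168), (12, 11, 167), (15, 11, 167), (18, 11, 167), (21, 11, 168), (27, 6, 160)]
252 [(5, 6, 166), (10, 11, 173), (12, 10, 172), (15, 10, 172), (18, 10, 172), (21, 11, 173), (26, 7, 166)]
258 [(5, 7, 172), (10, 11, 178), (12, 11, 178), (15, 10, 177), (18, 11, 178), (20, 11, 178), (26, 7, 172)]
264 [(5, 7, 177), (10, 12, 184), (12, 10, 182), (15, 11, 183), (18, 11, 183), (20, 11, 183), (26, 7, 176)]
270 [(6, 13, 191), (10, 11, 188), (12, 9, 184), (15, 9, 184), (18, 11, 188), (20, 11, 188), (24, 13, 190)]
276 [(7, 13, 194), (11, 12, 193), (12, 12, 193), (15, 6, 185), (18, 12, 192), (20, 12, 193), (24, 13, 194)]
282 [(7, 11, 196), (11, 12, 197), (12, 12, 197), (15, 3, 184), (18, 11, 196), (20, 12, 197), None]
288 [(7, 12, 200), (11, 12, 200), (12, 9, 197), (15, -1, 184), (18, 11, 200), (19, 12, 201), (24, 11, 200)]
[ 6.59591028e+00  1.33316947e+01  8.76266761e+01 -1.08983522e-03
  7.90429624e+01  1.84001844e+01] [606.73777149 121.69180768 117.27756207] [ 0.24071202 -0.43552396  0.44931149]
```

Run:
```python
from h import *
import pickle
s=pickle.load(open("s1.pkl","rb"));W=cloud(s)
print([tuple(W[r_,c].round(0)) for r_ in(246,252,264,280) for c in(165,170,350,358)])
print(r.pinch_z)
s=r.snapshot("wrist");W=cloud(s)
# gripper points in tool frame
q=r.sense();R=Ro.from_euler("xyz",q["tcp_rot"],degrees=True)
T=R.inv().apply(W.reshape(-1,3)-np.array(q["tool_pos"]));T=T[(abs(T[:,0])<25)&(abs(T[:,1])<60)&(T[:,2]<-28)];print("tip z in tool",np.nanpercentile(T[:,2],[90,99,100]))
print("camera pos tool",R.inv().apply(-cam(s)[0].T@cam(s)[1]-q["tool_pos"]))
```

```text
[(np.float64(547.0), np.float64(180.0), np.float64(250.0)), (np.float64(546.0), np.float64(178.0), np.float64(249.0)), (np.float64(529.0), np.float64(92.0), np.float64(250.0)), (np.float64(528.0), np.float64(88.0), np.float64(249.0)), (np.float64(547.0), np.float64(178.0), np.float64(255.0)), (np.float64(544.0), np.float64(179.0), np.float64(250.0)), (np.float64(529.0), np.float64(93.0), np.float64(255.0)), (np.float64(528.0), np.float64(90.0), np.float64(255.0)), (np.float64(543.0), np.float64(179.0), np.float64(258.0)), (np.float64(538.0), np.float64(180.0), np.float64(252.0)), (np.float64(525.0), np.float64(95.0), np.float64(259.0)), (np.float64(529.0), np.float64(93.0), np.float64(265.0)), (np.float64(535.0), np.float64(181.0), np.float64(260.0)), (np.float64(531.0), np.float64(181.0), np.float64(255.0)), (np.float64(518.0), np.float64(96.0), np.float64(261.0)), (np.float64(526.0), np.float64(95.0), np.float64(272.0))]
18.700000000000003
tip z in tool [-78.37013315 -42.43300167 -31.55880524]
camera pos tool [  82.25535276    0.39917519 -172.01262459]
```

The fingertips really sit about 32 mm above the reported TCP: the tips measure z≈150 at a reported 117, and the fingers are shut above the bar. The same offset shows in the first wrist picture, so I'll correct for it.

```bash
python3 -m jog '[0,0,0,0,0,0, 0,0,0,0,0,0, 0,0,0,0,0,0, 0,0,0,0,0,0]' 1 && python3 -m jog '[0,0,0.015,0,0,0, 0,0,0.031,0,0,0, 0,0,0.031,0,0,0]' && python3 -m jog '[0,0,0,0,0,0, 0,0,0,0,0,0, 0,0,0,0,0,0, 0,0,0,0,0,0, 0,0,0,0,0,0, 0,0,0,0,0,0, 0,0,0,0,0,0]' -1 80
```

```text
time: 9.93
tool_pos: [606.7, 121.7, 117.3]
tcp_rot: [-180.0, 0.0, 78.2]
ft_force: [0.4, -0.6, -0.5]
finger_gap: 72.1
grip_force: 0.0
time: 10.3
tool_pos: [604.6, 121.4, 83.1]
tcp_rot: [-179.7, 0.1, 78.2]
ft_force: [-0.5, -0.8, 0.5]
finger_gap: 85.6
grip_force: 0.0
time: 11.18
tool_pos: [606.8, 121.8, 86.8]
tcp_rot: [180.0, -0.0, 78.2]
ft_force: [-3.6, -0.9, 5.7]
finger_gap: 8.3
grip_force: 78.7
```

```bash
python3 -m jog '[0,0,-0.01,0,0,0, 0,0,-0.025,0,0,0, 0,0,-0.04,0,0,0, 0,0,-0.055,0,0,0, 0,0,-0.07,0,0,0, 0,0,-0.07,0,0,0, 0,0,-0.07,0,0,0, 0,0,-0.07,0,0,0]'; python3 -c "
from h import *
rel(*st(-4,0),157,-11.9)"
```

```text
time: 12.18
tool_pos: [606.1, 121.6, 155.2]
tcp_rot: [-179.9, 0.0, 78.2]
ft_force: [0.4, -0.5, -7.4]
finger_gap: 8.1
grip_force: 78.4
rel [ 0.0009 -0.0177 -0.0018] [-1.000e-03  2.000e-03  1.572e+00]
```

```bash
python3 -m jog '[0.001,-0.004,0,0,0,0.17, 0.001,-0.009,0,0,0,0.34, 0.001,-0.0175,0,0,0,0.51, 0.001,-0.0175,0,0,0,0.68, 0.001,-0.0175,0,0,0,0.85, 0.001,-0.0175,0,0,0,1.02, 0.001,-0.0175,0,0,0,1.19, 0.001,-0.0175,0,0,0,1.36]' && python3 -m jog '[0,0,0,0,0,0.15, 0,0,0,0,0,0.21, 0,0,0,0,0,0.21, 0,0,0,0,0,0.21]'
python3 - <<'E'
from h import *
rel(*st(-4,0),157,-11.9)
a=r.snapshot("wrist");W=cloud(a)
t=np.radians(TH);ex=np.array([np.cos(t),np.sin(t)]);ey=np.array([-ex[1],ex[0]])
V=W.reshape(-1,3);L=np.c_[(V[:,:2]-O)@ex,(V[:,:2]-O)@ey,V[:,2]]
m=(abs(L[:,0])<70)&(abs(L[:,1])<60)&(L[:,2]>200)&(L[:,2]<215)
q=L[(abs(L[:,0])<70)&(abs(L[:,1])<20)&(L[:,2]>195)&(L[:,2]<214)];print("handle",len(q),np.percentile(q,[3,50,97],axis=0).round(1).tolist(),cv2.fitLine(q[:,:2].astype(np.float32),2,0,.01,.01).ravel())
save(a,"w3",None,1)
E
```

```text
time: 13.18
tool_pos: [589.3, 126.2, 155.4]
tcp_rot: [180.0, 0.1, -0.0]
ft_force: [-0.2, 0.3, -6.5]
finger_gap: 8.1
grip_force: 78.4
time: 13.68
tool_pos: [589.6, 126.2, 155.9]
tcp_rot: [180.0, 0.0, -11.7]
ft_force: [0.0, -0.6, -6.2]
finger_gap: 8.4
grip_force: 78.4
rel [-0.0007  0.0002 -0.0011] [0.    0.001 0.004]
handle 4242 [[-41.1, -13.8, 197.4], [7.7, 0.9, 208.7], [42.4, 15.5, 212.1]] [9.9999356e-01 3.5855973e-03 5.7978215e+00 9.0399688e-01]
```

View pics/w3.png

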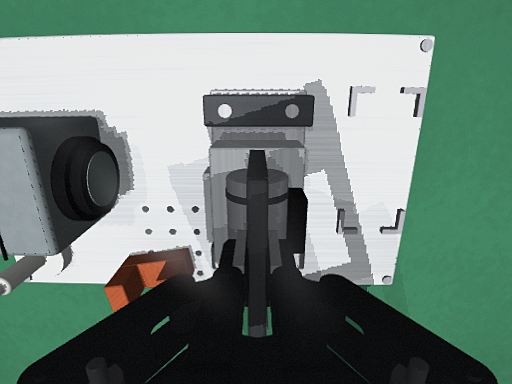

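The view shows the pad on the head's side (left) and the black terminal box at (298,220) on the bay side, with the block square to the station. I'll lower it now.

```bash
python3 -m jog '[0,0,0.015,0,0,0.004, 0,0,0.03,0,0,0.004, 0,0,0.045,0,0,0.004, 0,0,0.055,0,0,0.004, 0,0,0.06,0,0,0.004, 0,0,0.063,0,0,0.004, 0,0,0.065,0,0,0.004, 0,0,0.065,0,0,0.004]' && python3 -m jog '[0,0,0.001,0,0,0, 0,0,0.002,0,0,0, 0,0,0.003,0,0,0, 0,0,0.003,0,0,0, 0,0,0.003,0,0,0]'
```

```text
time: 14.72
tool_pos: [590.0, 126.3, 91.6]
tcp_rot: [-180.0, -0.0, -12.0]
ft_force: [-0.6, -0.1, -5.8]
finger_gap: 8.2
grip_force: 78.4
time: 15.35
tool_pos: [589.8, 126.2, 88.3]
tcp_rot: [-180.0, -0.0, -12.0]
ft_force: [-0.2, 0.3, -5.5]
finger_gap: 8.5
grip_force: 78.4
```

```bash
python3 -m jog '[0,0,0.0008,0,0,0, 0,0,0.0014,0,0,0, 0,0,0.0014,0,0,0, 0,0,0.0014,0,0,0]'
```

```text
time: 15.85
tool_pos: [589.8, 126.3, 86.9]
tcp_rot: [180.0, 0.0, -12.0]
ft_force: [-0.9, -0.3, -6.4]
finger_gap: 8.4
grip_force: 78.5
```

```bash
python3 -m jog '[0,0,0.0006,0,0,0, 0,0,0.0012,0,0,0, 0,0,0.0012,0,0,0]'; python3 -m jog '[0,0,0.0004,0,0,0, 0,0,0.0008,0,0,0, 0,0,0.0008,0,0,0]'
```

```text
time: 16.23
tool_pos: [590.1, 126.4, 86.8]
tcp_rot: [-180.0, -0.0, -12.0]
ft_force: [-4.7, -0.4, 3.8]
finger_gap: 8.1
grip_force: 79.9
time: 16.6
tool_pos: [590.3, 126.4, 86.9]
tcp_rot: [-180.0, -0.1, -12.0]
ft_force: [-8.8, -0.3, 10.3]
finger_gap: 8.3
grip_force: 80.6
```

```bash
python3 -m jog '[0,0,0,0,0,0, 0,0,0,0,0,0, 0,0,0,0,0,0, 0,0,0,0,0,0, 0,0,0,0,0,0]' 1 60 && python3 -m jog '[0,0,-0.03,0,0,0, 0,0,-0.09,0,0,0, 0,0,-0.09,0,0,0, 0,0,-0.09,0,0,0]'
python3 - <<'E'
from h import *
rel(*st(-115.1,0),140,-11.9)
a=r.snapshot("wrist");W=cloud(a)
t=np.radians(TH);ex=np.array([np.cos(t),np.sin(t)]);ey=np.array([-ex[1],ex[0]])
V=W.reshape(-1,3);L=np.c_[(V[:,:2]-O)@ex,(V[:,:2]-O)@ey,V[:,2]]
q=L[(abs(L[:,0])<70)&(abs(L[:,1])<20)&(L[:,2]>125)&(L[:,2]<150)];print("handle",len(q),np.percentile(q,[2,50,98],axis=0).round(1).tolist(),cv2.fitLine(q[:,:2].astype(np.float32),2,0,.01,.01).ravel())
E
```

```text
time: 17.23
tool_pos: [589.8, 126.3, 84.8]
tcp_rot: [180.0, 0.0, -12.0]
ft_force: [1.0, -0.8, 0.3]
finger_gap: 85.3
grip_force: 0.0
time: 17.73
tool_pos: [590.0, 126.3, 175.1]
tcp_rot: [-180.0, -0.0, -12.0]
ft_force: [-0.1, 0.4, -0.6]
finger_gap: 85.4
grip_force: 0.0
rel [-0.1122  0.0006  0.035 ] [-0.    -0.001 -0.002]
handle 1408 [[-45.8, -3.3, 135.9], [3.7, 1.5, 139.6], [43.1, 6.1, 141.0]] [0.99999356 0.00358291 1.7797693  1.3571414 ]
```

```bash
python3 -m jog '[-0.06,0.0005,0,0,0,0, -0.112,0.0005,0,0,0,0, -0.112,0.0005,0,0,0,0, -0.112,0.0005,0.05,0,0,0, -0.112,0.0005,0.108,0,0,0, -0.112,0.0005,0.108,0,0,0, -0.112,0.0005,0.108,0,0,0]' && python3 -m jog '[0,0,0,0,0,0, 0,0,0,0,0,0, 0,0,0,0,0,0, 0,0,0,0,0,0, 0,0,0,0,0,0, 0,0,0,0,0,0]' -1 60
```

```text
time: 18.65
tool_pos: [481.1, 149.0, 68.1]
tcp_rot: [-180.0, -0.0, -12.0]
ft_force: [0.4, -0.4, -0.2]
finger_gap: 85.4
grip_force: 0.0
time: 19.4
tool_pos: [480.4, 148.0, 67.7]
tcp_rot: [179.9, -0.0, -12.0]
ft_force: [-2.7, -6.0, 7.6]
finger_gap: 16.6
grip_force: 58.5
```

```bash
python3 -m jog '[0.006,0,0,0,0,0, 0.012,0,0,0,0,0, 0.017,0,0,0,0,0, 0.02,0,0,0,0,0, 0.022,0,0,0,0,0, 0.022,0,0,0,0,0]' && python3 -m jog '[0.001,0,0,0,0,0, 0.002,0,0,0,0,0, 0.003,0,0,0,0,0, 0.003,0,0,0,0,0]' && python3 -m jog '[0.0007,0,0,0,0,0, 0.0014,0,0,0,0,0, 0.0014,0,0,0,0,0]'
```

```text
time: 20.15
tool_pos: [502.0, 143.5, 67.7]
tcp_rot: [179.9, -0.0, -12.0]
ft_force: [-2.8, -5.3, 6.1]
finger_gap: 16.5
grip_force: 58.5
time: 20.65
tool_pos: [504.2, 143.1, 67.7]
tcp_rot: [179.9, 0.0, -12.0]
ft_force: [-6.7, -4.5, 9.7]
finger_gap: 16.5
grip_force: 58.6
time: 21.02
tool_pos: [505.1, 142.9, 67.7]
tcp_rot: [179.9, 0.1, -12.0]
ft_force: [-10.2, -3.9, 11.6]
finger_gap: 16.8
grip_force: 58.9
```

```bash
python3 -m jog '[0.001,0,0,0,0,0, 0.002,0,0,0,0,0, 0.002,0,0,0,0,0, 0.002,0,0,0,0,0]'
```

```text
time: 21.52
tool_pos: [507.1, 142.5, 67.7]
tcp_rot: [179.9, 0.1, -12.0]
ft_force: [-8.9, -3.6, 11.0]
finger_gap: 16.7
grip_force: 59.0
```

```bash
python3 -m jog '[0.001,0,0,0,0,0, 0.0015,0,0,0,0,0, 0.0015,0,0,0,0,0]';python3 -m jog '[0.0007,0,0,0,0,0, 0.0015,0,0,0,0,0, 0.0015,0,0,0,0,0]'
python3 - <<'E'
from h import *
a=r.snapshot("wrist");W=cloud(a)
t=np.radians(TH);ex=np.array([np.cos(t),np.sin(t)]);ey=np.array([-ex[1],ex[0]])
V=W.reshape(-1,3);L=np.c_[(V[:,:2]-O)@ex,(V[:,:2]-O)@ey,V[:,2]]
q=L[(abs(L[:,0])<70)&(abs(L[:,1])<12)&(L[:,2]>137)&(L[:,2]<145)];print("handle",len(q),np.percentile(q,[1,50,99],axis=0).round(1).tolist(),cv2.fitLine(q[:,:2].astype(np.float32),2,0,.01,.01).ravel())
E
```

```text
time: 21.9
tool_pos: [508.5, 142.2, 67.7]
tcp_rot: [179.9, 0.1, -12.0]
ft_force: [-9.3, -5.1, 11.7]
finger_gap: 16.4
grip_force: 59.0
time: 22.28
tool_pos: [508.8, 142.1, 67.7]
tcp_rot: [179.9, 0.2, -12.0]
ft_force: [-16.8, -3.9, 16.5]
finger_gap: 17.0
grip_force: 59.6
handle 5884 [[-42.3, -3.6, 137.7], [-4.5, 1.2, 139.7], [23.9, 6.1, 141.4]] [ 9.9999988e-01 -4.6782393e-04 -6.0810318e+00  1.2406836e+00]
```

```bash
python3 -m jog '[0.0008,0,0,0,0,0, 0.0008,0,0,0,0,0, 0.0008,0,0,0,0,0]' && python3 -m jog '[0,0,0,0,0,0, 0,0,0,0,0,0, 0,0,0,0,0,0, 0,0,0,0,0,0, 0,0,0,0,0,0]' 1 && python3 -m jog '[0,0,-0.06,0,0,0, 0,0,-0.12,0,0,0, 0,0,-0.16,0,0,0, 0,0,-0.16,0,0,0]'
python3 - <<'E'
from h import *
import pickle
a=r.snapshot("wrist");W=cloud(a);pickle.dump(a,open("s4.pkl","wb"))
t=np.radians(TH);ex=np.array([np.cos(t),np.sin(t)]);ey=np.array([-ex[1],ex[0]])
V=W.reshape(-1,3);L=np.c_[(V[:,:2]-O)@ex,(V[:,:2]-O)@ey,V[:,2]]
def box(a,b,c,d,e,f): return L[(L[:,0]>a)&(L[:,0]<b)&(L[:,1]>c)&(L[:,1]<d)&(L[:,2]>e)&(L[:,2]<f)]
for nm,q in(("posttop",box(-150,-60,-30,30,130,145)),("handle",box(-70,70,-12,12,137,145)),("fix",box(40,90,-60,60,60,70)),("slid",box(-125,-35,-60,60,60,69)),("base",box(-60,60,-40,40,66,74)),("bay",box(-100,100,-190,-90,20,27))):
    if len(q):print(nm,len(q),"med",np.median(q,0).round(1),np.percentile(q,1,axis=0).round(1),np.percentile(q,99,axis=0).round(1),cv2.minAreaRect(q[:,:2].astype(np.float32)))
save(a,"w4",None,1.2)
E
```

```text
time: 22.7
tool_pos: [508.7, 142.1, 67.7]
tcp_rot: [179.9, 0.3, -12.0]
ft_force: [-21.0, -3.9, 20.3]
finger_gap: 16.5
grip_force: 60.0
time: 23.32
tool_pos: [511.7, 142.3, 66.8]
tcp_rot: [180.0, 0.0, -12.0]
ft_force: [0.6, 0.6, -0.0]
finger_gap: 85.4
grip_force: 0.0
time: 23.82
tool_pos: [514.2, 142.8, 231.8]
tcp_rot: [-179.8, -0.4, -12.0]
ft_force: [0.5, 0.8, -0.5]
finger_gap: 85.3
grip_force: 0.0
posttop 247 med [-86.2   0.6 135.1] [-95.4  -8.4 130.8] [-78.6   8.6 136.9] ((-86.88754272460938, 0.04832267761230469), (16.830053329467773, 17.130558013916016), 45.56391525268555)
handle 1196 med [  4.8   1.5 139.7] [-42.3  -3.1 137.6] [ 46.9   6.7 141.4] ((2.2385940551757812, 1.8313486576080322), (91.55939483642578, 9.554905891418457), 0.26183971762657166)
fix 2682 med [63.  -2.6 65.2] [ 41.3 -48.9  62.8] [77.8 48.6 69.9] ((59.40021896362305, -0.019725799560546875), (100.3171615600586, 38.29107666015625), 89.9593505859375)
slid 1977 med [-59.1  -0.6  65.2] [-87.5 -48.6  60.2] [-37.3  48.9  68.9] ((-67.14451599121094, 0.16793441772460938), (64.24254608154297, 100.07551574707031), 0.006503600627183914)
base 2214 med [ 8.1 16.  69.7] [-57.7 -32.6  66.1] [59.4 34.7 71.7] ((-0.010334014892578125, -0.10753250122070312), (79.91706085205078, 119.7303695678711), 89.8555908203125)
bay 848 med [  65.5 -150.7   22.7] [ -80.2 -174.1   20.3] [ 86.8 -95.6  24.7] ((3.2594680786132812, -134.8106689453125), (79.29374694824219, 167.34130859375), 89.99715423583984)
```

View pics/w4.png

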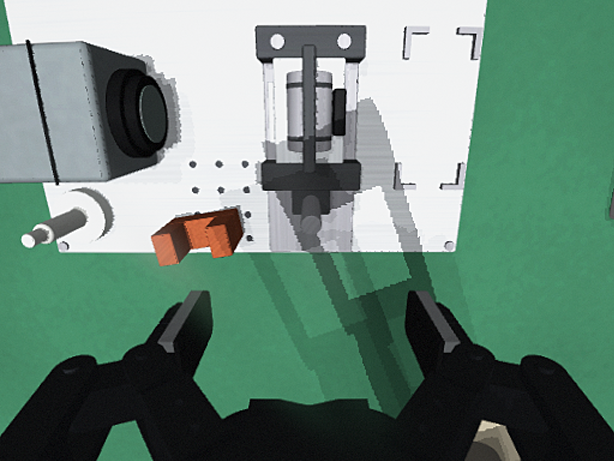

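The view shows the block clamped between both jaws at (308,120): pad on the head's side, terminal box at (340,112). In station terms the block is centred, with the jaw at about 0.035. Next, the beam stop.

```bash
python3 -c "
from h import *
rel(551,-291,215,22.5)"
```

```text
rel [0.1273 0.4162 0.0137] [-0.    -0.004 -0.602]
```

```bash
python3 -m jog '[0.127,0.416,0.01,0,0,-0.602, 0.127,0.416,0.01,0,0,-0.602, 0.127,0.416,0.01,0,0,-0.602, 0.127,0.416,0.01,0,0,-0.602, 0.127,0.416,0.01,0,0,-0.602, 0.127,0.416,0.01,0,0,-0.602, 0.127,0.416,0.01,0,0,-0.602, 0.127,0.416,0.01,0,0,-0.602]'; python3 -m jog '[0,0,0,0,0,0, 0,0,0,0,0,0]'
python3 - <<'E'
from h import *
a=r.snapshot("wrist");W=cloud(a).reshape(-1,3)
q=W[(abs(W[:,0]-625)<70)&(abs(W[:,1]+260)<70)&(W[:,2]>150)&(W[:,2]<162)]
rc=cv2.minAreaRect(q[:,:2].astype(np.float32));print(len(q),np.median(q,0),rc)
yw=rc[2] if rc[1][0]>rc[1][1] else rc[2]-90
print(yw);rel(*rc[0],104,yw)
E
```

```text
time: 24.88
tool_pos: [547.7, -294.1, 213.7]
tcp_rot: [-179.8, 0.2, 22.3]
ft_force: [0.4, 1.1, -0.3]
finger_gap: 85.5
grip_force: 0.0
time: 25.12
tool_pos: [549.4, -289.3, 216.1]
tcp_rot: [-179.9, 0.0, 22.6]
ft_force: [-0.6, 0.7, 0.7]
finger_gap: 85.4
grip_force: 0.0
1363 [ 628.40797027 -259.88408337  154.72487723] ((625.5393676757812, -261.12579345703125), (81.7664566040039, 10.022196769714355), 21.4457950592041)
21.4457950592041
rel [0.0809 0.0034 0.1125] [-0.001  0.     0.02 ]
```

```bash
python3 -m jog '[0.04,0.0034,0,0,0,0.02, 0.081,0.0034,0,0,0,0.02, 0.081,0.0034,0,0,0,0.02, 0.081,0.0034,0.06,0,0,0.02, 0.081,0.0034,0.1,0,0,0.02, 0.081,0.0034,0.116,0,0,0.02, 0.081,0.0034,0.116,0,0,0.02, 0.081,0.0034,0.116,0,0,0.02]' && python3 -m jog '[0,0,0,0,0,0, 0,0,0,0,0,0, 0,0,0,0,0,0, 0,0,0,0,0,0, 0,0,0,0,0,0, 0,0,0,0,0,0, 0,0,0,0,0,0]' -1 80
```

```text
time: 26.18
tool_pos: [627.0, -263.7, 103.8]
tcp_rot: [179.8, -0.1, 21.4]
ft_force: [-1.2, -0.0, -0.5]
finger_gap: 85.6
grip_force: 0.0
time: 27.05
tool_pos: [625.6, -263.0, 101.1]
tcp_rot: [-180.0, -0.0, 21.4]
ft_force: [-1.2, 1.9, 4.3]
finger_gap: 8.3
grip_force: 78.7
```

```bash
python3 -m jog '[0,0,-0.01,0,0,0, 0,0,-0.025,0,0,0, 0,0,-0.045,0,0,0, 0,0,-0.06,0,0,0, 0,0,-0.07,0,0,0, 0,0,-0.07,0,0,0, 0,0,-0.07,0,0,0, 0,0,-0.07,0,0,0]'; python3 -c "
from h import *
rel(*st(2.5,-134.8),171,-11.9)"
```

```text
time: 28.05
tool_pos: [625.0, -262.8, 169.7]
tcp_rot: [-179.9, 0.1, 21.4]
ft_force: [0.8, -0.6, -7.6]
finger_gap: 8.2
grip_force: 78.3
rel [ 0.0395 -0.2591 -0.001 ] [-0.001  0.002  0.58 ]
```

```bash
python3 -m jog '[0.005,-0.03,0,0,0,0.1, 0.011,-0.07,0,0,0,0.2, 0.017,-0.11,0,0,0,0.3, 0.023,-0.15,0,0,0,0.4, 0.029,-0.19,0,0,0,0.5, 0.035,-0.23,0,0,0,0.58, 0.0385,-0.252,0,0,0,0.58, 0.0395,-0.259,0,0,0,0.58]' && python3 -m jog '[0,0,0,0,0,0, 0,0,0,0,0,0, 0,0,0,0,0,0, 0,0,0,0,0,0]'
python3 - <<'E'
from h import *
rel(*st(2.5,-134.8),171,-11.9)
a=r.snapshot("wrist");b=r.snapshot("top");save(a,"w5",None,1.2)
t=np.radians(TH);ex=np.array([np.cos(t),np.sin(t)]);ey=np.array([-ex[1],ex[0]])
for s in(a,b):
    V=cloud(s).reshape(-1,3);L=np.c_[(V[:,:2]-O)@ex,(V[:,:2]-O)@ey,V[:,2]]
    for nm,(c,d,e,f) in {"bay":(-190,-85,20.5,27),"foot":(-190,-85,60,95),"bar":(-190,-85,215,232)}.items():
        q=L[(abs(L[:,0])<105)&(L[:,1]>c)&(L[:,1]<d)&(L[:,2]>e)&(L[:,2]<f)]
        if len(q):print(nm,len(q),np.percentile(q,[1,50,99],axis=0).round(1).tolist(),cv2.minAreaRect(q[:,:2].astype(np.float32)))
E
```

```text
time: 29.05
tool_pos: [567.8, -6.6, 170.7]
tcp_rot: [180.0, 0.0, -11.7]
ft_force: [1.4, 0.2, -6.9]
finger_gap: 8.4
grip_force: 78.4
time: 29.55
tool_pos: [568.1, -8.1, 170.8]
tcp_rot: [180.0, 0.0, -11.9]
ft_force: [-0.0, 0.4, -7.3]
finger_gap: 8.5
grip_force: 78.5
rel [-0.0009 -0.0009 -0.0002] [ 0.  0. -0.]
bay 765 [[-80.3, -173.7, 21.1], [68.9, -150.3, 22.8], [86.5, -95.8, 24.3]] ((2.1966705322265625, -134.77003479003906), (168.82913208007812, 78.16803741455078), 0.11687593162059784)
foot 4613 [[-50.1, -158.9, 76.8], [28.8, -130.0, 79.8], [74.2, -109.7, 92.8]] ((8.126293182373047, -134.2699432373047), (132.34971618652344, 50.127620697021484), 0.0063581401482224464)
bar 3910 [[-34.1, -151.9, 215.6], [13.8, -135.3, 224.6], [45.0, -118.2, 231.3]] ((5.220874786376953, -136.6748046875), (80.45703125, 34.22536849975586), 15.884904861450195)
bay 60 [[-91.4, -171.8, 20.6], [-55.5, -165.5, 23.2], [84.0, -148.7, 26.7]] ((-8.755119323730469, -161.3619384765625), (186.6014404296875, 25.442476272583008), 0.2585194408893585)
foot 96 [[-64.4, -155.8, 73.7], [3.7, -152.2, 80.2], [71.0, -143.4, 91.9]] ((2.2625885009765625, -151.95263671875), (138.44737243652344, 11.895895004272461), 2.2965481281280518)
```

View pics/w5.png

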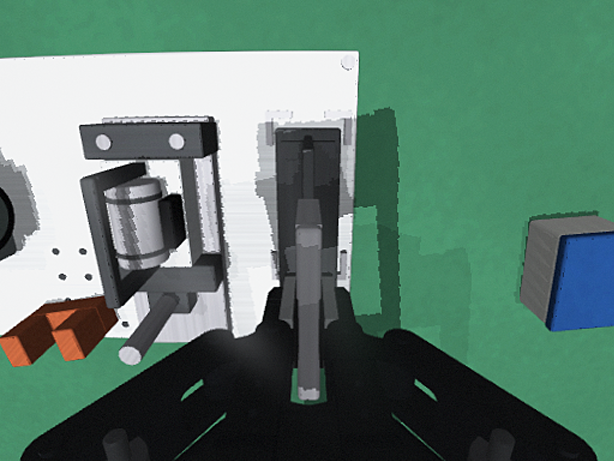

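The view shows the stop over its bay, foot centred on the corner stops (270–350, 115–280) within about 1.5 mm and parallel. Lower it gently.

```bash
python3 -m jog '[-0.0015,0,0.012,0,0,0, -0.0015,0,0.024,0,0,0, -0.0015,0,0.035,0,0,0, -0.0015,0,0.044,0,0,0, -0.0015,0,0.049,0,0,0, -0.0015,0,0.052,0,0,0, -0.0015,0,0.052,0,0,0, -0.0015,0,0.052,0,0,0]' && python3 -m jog '[0,0,0.0008,0,0,0, 0,0,0.0016,0,0,0, 0,0,0.0024,0,0,0, 0,0,0.0024,0,0,0]'
```

```text
time: 30.65
tool_pos: [567.0, -7.2, 119.4]
tcp_rot: [-180.0, -0.0, -11.9]
ft_force: [0.4, -0.7, -6.8]
finger_gap: 8.3
grip_force: 78.4
time: 31.15
tool_pos: [566.5, -7.2, 116.4]
tcp_rot: [180.0, 0.0, -11.9]
ft_force: [-0.0, -0.1, -7.2]
finger_gap: 8.4
grip_force: 78.4
```

```bash
python3 -m jog '[0,0,0.0006,0,0,0, 0,0,0.0012,0,0,0, 0,0,0.0012,0,0,0]'
```

```text
time: 31.52
tool_pos: [566.9, -7.1, 116.0]
tcp_rot: [-180.0, -0.0, -11.9]
ft_force: [-2.0, 1.3, -0.2]
finger_gap: 8.5
grip_force: 79.3
```

Touched down. A little further, then release, rise and check.

```bash
python3 -m jog '[0,0,0.0006,0,0,0, 0,0,0.0006,0,0,0]' && python3 -m jog '[0,0,0,0,0,0, 0,0,0,0,0,0, 0,0,0,0,0,0, 0,0,0,0,0,0, 0,0,0,0,0,0]' 1 && python3 -m jog '[0,0,-0.03,0,0,0, 0,0,-0.09,0,0,0, -0.06,0,-0.12,0,0,0, -0.1,0,-0.12,0,0,0, -0.1,0,-0.12,0,0,0, -0.1,0,-0.12,0,0,0]'
python3 - <<'E'
from h import *
a=r.snapshot("wrist");save(a,"w6",None,1.2)
t=np.radians(TH);ex=np.array([np.cos(t),np.sin(t)]);ey=np.array([-ex[1],ex[0]])
V=cloud(a).reshape(-1,3);L=np.c_[(V[:,:2]-O)@ex,(V[:,:2]-O)@ey,V[:,2]]
for nm,(b,c,d,e,f) in {"plate+bay":(105,-190,-85,19,30),"bar":(105,-160,-110,160,172),"handle":(60,-14,14,137,145),"post":(110,-20,20,130,137)}.items():
    q=L[(abs(L[:,0])<b)&(L[:,1]>c)&(L[:,1]<d)&(L[:,2]>e)&(L[:,2]<f)]
    if len(q):print(nm,len(q),np.percentile(q,[1,50,99],axis=0).round(1).tolist(),cv2.minAreaRect(q[:,:2].astype(np.float32)))
E
```

```text
time: 31.78
tool_pos: [567.1, -7.0, 116.0]
tcp_rot: [-180.0, -0.1, -11.9]
ft_force: [-4.1, 2.8, 4.9]
finger_gap: 8.1
grip_force: 80.2
time: 32.4
tool_pos: [566.6, -7.2, 114.7]
tcp_rot: [-180.0, -0.0, -11.9]
ft_force: [0.3, 0.4, -0.5]
finger_gap: 85.5
grip_force: 0.0
time: 33.15
tool_pos: [469.2, 13.3, 235.0]
tcp_rot: [-180.0, -0.1, -11.9]
ft_force: [0.2, 0.9, 1.0]
finger_gap: 85.5
grip_force: 0.0
plate+bay 3495 [[-79.2, -173.2, 20.2], [7.3, -141.1, 24.5], [86.1, -96.8, 27.0]] ((3.1678848266601562, -134.88238525390625), (78.35231018066406, 167.3366241455078), 89.93177795410156)
bar 1427 [[-36.8, -138.5, 167.4], [6.5, -133.8, 169.8], [42.1, -128.5, 171.4]] ((2.6298599243164062, -133.49209594726562), (81.08052825927734, 10.000079154968262), 0.3403034508228302)
handle 1252 [[-42.6, -4.3, 137.2], [5.6, 0.1, 139.8], [46.5, 5.8, 141.6]] ((1.858306884765625, 0.7080845832824707), (91.24581909179688, 11.007667541503906), 0.20892822742462158)
post 567 [[-94.7, -8.6, 130.3], [-37.4, -3.5, 134.8], [46.2, 6.8, 136.9]] ((-24.38543701171875, -5.601340293884277), (16.162540435791016, 143.27134704589844), 85.72835540771484)
```

View pics/w6.png

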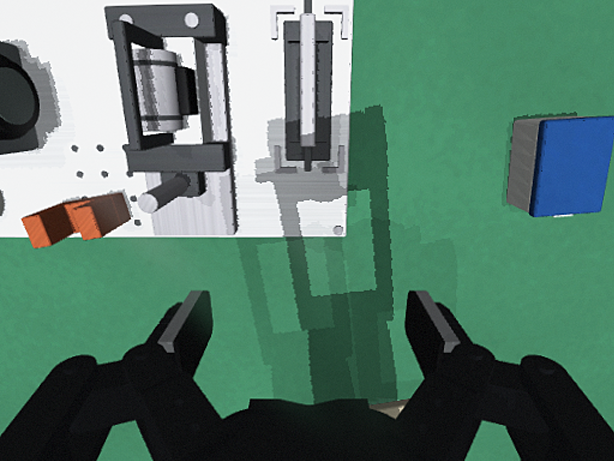

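The stop stands flat inside its four corner stops at (308,90), about 1.5 mm off centre and square. The block is still clamped at (165,90), and the robot is clear of everything. Handing in.

```bash
python3 -c "
from bench import r
print(r.hand_in())"
```

```text
the job is handed in; nothing more can be done
None
```

The job is handed in at about 33 s of robot time, though the hand-in returned no verdict: the motor block is clamped by its ends with the pad facing the lens, and the beam stop stands flat in its bay about 1.5 mm off centre.

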